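# Latch the storage box and snap its vent cap on

### The arm

A 6-joint arm with a two-finger parallel gripper is mounted at the origin on a cart in front of the work surface, level with it; the furniture and walls round the work are solid. World frame = base frame: x ahead of the robot, y to its left, z up, the work surface at z = 0. Lengths are in m, angles in rad, forces in N, time in s.
With the tool pointing down it reaches from about 0.4 to 0.925 m from the base axis. Payload 12.5 kg.
Tool frame: the origin (TCP) lies at the very end of the fingers, on their centre line; the grasp point (between the pads) lies 19 mm behind it; z points along the fingers, y is the line along which they close (so a half turn about z gives the same grasp; the last joint's range is limited). The gripper opens to 95 mm and grips with 3 to 60 N. Pads are 20 mm wide; open, the fingers measure 119 mm over their backs; the gripper's body (75 mm by 180 mm) begins 59 mm behind the grasp point.
Start: joints at [-1.285, 0.491, 1.559, -0, 1.092, -0.106], TCP at [0.239, -0.578, 0.215] pointing down, gripper open.
Joint ranges: [-3.1, 3.1], [-0.84, 2.19], [0.05, 2.79], [-1.13, 4.28], [0.06, 2.93], [-2.69, 2.69]. Speed limits (rad/s): [2.22, 2.22, 2.79, 3.14, 3.14, 3.14].

### API

Orientations are given as a unit quaternion [x, y, z, w].
In Python, from workcell import * gives the robot as it stands.
- The arm moves only by the tool carry_out, never from a script. Its argument "moves" is one flat list of numbers, 7 for each row, row after row: the shift along the tool's x, y, z in units of 25 mm (1.0 is 25 mm), then the turn, a rotation vector about the tool's x, y, z in degrees, then the closure, from -1 (fully open) to 1 (shut). In form: [dx, dy, dz, wx, wy, wz, hand, dx, dy, dz, wx, wy, wz, hand, ...]. A call has 1 to 10 rows; each row is the pose to reach, as a shift and turn from the pose commanded when the call began, along the tool's axes at that moment; what a row does not reach only later rows make up. A row lasts 1/12 s, in which the tool goes at most 41.7 mm and 7.16 degrees, less where a joint would pass 70% of its speed; a pose out of reach is approached as far as the arm can. A call with a gripper value outside its range is refused whole. The fingers move at their own pace and stop on an object; "force" is the grip in N (left out, the last holds). Time passes only in rows, so rows that repeat a pose let the fingers close. It gives the time, the measured TCP pose, the force, the opening and the grip force at its end, in the units of the state.
- read_state(): the state, without advancing time (a new reading comes with each control period).
- grab_frame(name): name is "side" or "top" or "wrist"; returns (picture, depth): 480x640x3 uint8, red, green, blue; 480x640 float32, m along the optical axis (not along the pixel's ray), 0 where there is no reading.
- get_calibration(name): a dict with "intrinsics" (3x3 intrinsics, pixels), "dist" ([k1, k2, p1, p2, k3] as OpenCV has them; the pictures are not rectified), "position" and "orientation" of the camera in the world. Camera axes: x right, y down, z forward; pixel columns grow to the right and rows downward; lengths in m; the calibration is good to about 2 mm. A picture is of the moment at which its call begins: read the wrist's pose just before it. get_calibration takes no time and is no camera call; for the wrist camera it gives the pose at the moment of the call.
- close_job(): hands the job in; it is judged then, once.
Trained networks look in the newest picture that a camera, given by its name, has taken for a name from the list of things; names that differ only in an ending like _2 or _b are one class to them, and where a whole thing is asked for, a point or a joint stands for the part that bears it (a point fixed in the world has none). Each returns a list of dicts, best first, with "conf" (0 to 1); they miss things now and then, are a little off and sometimes report something else, mostly with a low value. They report only what shows in the picture. A call takes as long as a camera call. They do not tell look-alikes from the thing itself.
- boxes_of(name, camera): "box" ([left, top, width, height] in pixels, round what is visible of it).
- outline_of(name, camera): "pixels" (480x640 bool, what is visible of it) and "box" ([left, top, width, height] in pixels, round what is visible of it).
- landmark_of(name, camera): "xy" ([column, row] in pixels: a listed point, or the origin of a listed thing).
The state is a dict: "time_s": time; "joints": joint angles; "joint_vel": joint speeds; "joint_torque": joint torques, N m; "eef_pos": TCP position; "tcp_rot": TCP orientation; "ft_force": force on the tool from outside, world axes, zero at the start; "torque": the same for the moment, N m; "finger_gap": finger opening in m; "grip_force": force on a finger pad.
Only numpy, scipy, OpenCV 4.12 (cv2) and the standard library are available. Lean on these libraries where they do the work, as an engineer would, in place of code of your own. Each camera call takes 0.05 s, during which the arm holds its last target. There are 200 camera calls.

### The job

Close up the white food storage box with the blue lid: first swing the black turnbutton on its end all the way round until it lies square across the lid. Then fetch the orange cap and press it straight down over the white vent stud on the lid until it clicks and sits fully home, flush on the lid, and finish while still pressing it down firmly with the fingers - do not let go or back off after the click. Leave the jar, the shakers and the tomato where they are.

Things in the scene. Friction and masses are not known exactly. Their poses are not given: they have to be found in the camera images.
- storage_box: White food storage box with a shut blue lid, fixed to the worktop. 156 x 224 mm (its x, y), 97 mm high to the lid's flat top; origin at the centre of its underside, z up; turned by up to 0.25 rad from the world axes. The vent stud stands on the lid at its y = +35 mm; an ear on its -y end carries the turnbutton. The lid itself does not move.
- stud_base (a point): Centre of the foot of the white vent stud, level with the lid's top (97 mm above the worktop), axes as the box's. Three small grey sprung catches round the stud stick out to a radius of 13.5 mm, 6 mm above the lid.
- stud_tip (a point): Top of the vent stud, 20 mm above the lid. The stud is a post 20 mm thick, straight for 12 mm, then tapering to 8 mm at this tip, so it centres the cap.
- turnbutton (a joint): Angle of the black turnbutton about its upright pivot, rad: 0 = along the box's -x, beside the lid (open); grows clockwise seen from above; 1.57 (a hard stop) = along the box's +y, square across the lid (latched). Starts between 0 and 0.35. It stays where it is left (about 0.05 N m of friction); push it sideways or pinch it.
- turnbutton_pivot (a point): On the turnbutton's pivot axis, at mid-height of its bar, 107 mm above the worktop; at (25 mm, -129 mm) in the box's frame. Axes as the box's.
- turnbutton_end (a point): On the centreline of the turnbutton's bar, 48 mm from the pivot, at mid-height. The bar is 12 mm wide and 16 mm tall, its underside 2 mm above the level of the lid's top, and reaches 62 mm from the pivot; its x axis runs along the bar towards the pivot.
- cap: Loose orange snap cap, 40 g, upright on the worktop, mouth down; 44 mm in diameter, 44 mm high with its grip. Origin at the centre of its underside, z up. Mouth 23 mm wide. Meets the catches when its underside is 9 mm above the lid; the push peaks (8 to 13 N) 6 mm above it, drops as the catches click out over the last 3 mm; it is fully home when the underside rests on the lid.
- cap_grip (a point): Centre of the cap's ribbed round grip, 35 mm above the cap's underside. The grip is 26 mm in diameter and 18 mm high and stands on the 44 mm wide skirt, whose flat top is a 9 mm wide shoulder 26 mm above the underside: fingertips pinching the grip can rest and push on it.
- salt_shaker: Bystander: glass salt shaker with a grey cap, 44 mm diameter, 90 mm tall, origin at the centre of its underside. It and the cap may have changed sides of the box.
- honey_jar: Bystander: honey jar with a grey lid, 66 x 72 mm, 102 mm tall, origin at the centre of its underside; behind the box.
- spice_jar_2: Bystander: spice shaker with a red cap, 45 mm diameter, 106 mm tall, origin at the centre of its underside; behind the box.
- tomato: Bystander: red tomato, 69 mm diameter, 71 mm tall, origin at the centre of its underside; behind the box to the right.
Mind the look-alikes: they are no part of the job. What is shaped like the cap but grey is not meant.

How it is judged:
On the way, in this order (a step that is already met when the one before it is completed fails the run):
1. the turnbutton lies across the lid (value of joint turnbutton above 1.4 rad), for 0.2 s.
2. the cap is snapped fully home on the stud (z of cap in the frame of stud_base below 0.0018 m and horizontal distance between cap and stud_base below 0.004 m and angle between cap's own z axis and vertical below 0.08 rad), for 0.2 s.
At the end, for the whole second after the job is handed in: The turnbutton stands at more than 1.4 rad; the cap is clicked on: its underside less than 1.8 mm above the lid, within 4 mm of the stud's axis, tilted less than 0.08 rad; and the fingers are still pressing it: more than 3 N between fingers and cap and more than 3 N between cap and box (all of step 2 and value of joint turnbutton above 1.4 rad and contact force between cap and storage_box above 3 N and contact force between the fingers and cap above 3 N); the arm keeps its last pose, push and grip.
It fails at once if the salt shaker is shoved or knocked over (distance of salt_shaker from where it was at the start of the episode above 0.04 m or angle between salt_shaker's own z axis and vertical above 0.5 rad).
It fails at once if the honey jar is shoved or knocked over (distance of honey_jar from where it was at the start of the episode above 0.04 m or angle between honey_jar's own z axis and vertical above 0.5 rad).
It fails at once if the spice jar is shoved or knocked over (distance of spice_jar_2 from where it was at the start of the episode above 0.04 m or angle between spice_jar_2's own z axis and vertical above 0.5 rad).
It fails at once if the tomato is shoved or knocked over (distance of tomato from where it was at the start of the episode above 0.04 m or angle between tomato's own z axis and vertical above 0.5 rad).
It also fails if it takes over 54 s, if anything falls off the work surface, if the arm or the gripper's body presses on something with over 40 N, if the wrist force passes 120 N, or if a joint passes its speed limit or range.

## Working session

There is one attempt and no reset: what is moved stays moved. The work goes in short steps, Python scripts to look and compute and a tool call to move; the robot and the scene stay as the last step left them, time stands still between calls to the robot, and variables do not carry over. Pictures are saved under pics/ and viewed, at most 10 in all, crops included, and the job is handed in when it is done.

Besides the shell and the picture viewer there is one more tool, called as a command line: name --argument value ..., lists and objects as JSON in quotes. carry_out: Moves the arm, as the interface text tells. Its arguments: {"type":"object","properties":{"moves":{"type":"array","items":{"type":"number"}},"force":{"type":"number"}},"required":["moves"]}

```bash
mkdir -p pics; cat > h.py <<'E'
from workcell import *
import numpy as np, cv2
from scipy.spatial.transform import Rotation as R
def ray(cal,px):
    K=np.array(cal["intrinsics"],float);d=np.array(cal["dist"],float)
    u=cv2.undistortPoints(np.array(px,float).reshape(-1,1,2),K,d).reshape(-1,2)
    return np.c_[u,np.ones(len(u))]
def atz(cal,px,z):
    Rm=R.from_quat(cal["orientation"]).as_matrix();p=np.array(cal["position"])
    r=ray(cal,px)@Rm.T
    return p+r*((z-p[2])/r[:,2])[:,None]
def atd(cal,px,d):
    Rm=R.from_quat(cal["orientation"]).as_matrix();p=np.array(cal["position"])
    return p+(ray(cal,px)*np.asarray(d).reshape(-1,1))@Rm.T
def cloud(cal,depth,mask):
    r,c=np.nonzero(mask&(depth>0)); return atd(cal,np.c_[c,r],depth[r,c])
E
python3 - <<'E'
from h import *
np.set_printoptions(precision=4,suppress=True)
print(read_state())
for cam in ["top","side"]:
    im,d=grab_frame(cam);cal=get_calibration(cam)
    cv2.imwrite(f"pics/{cam}0.png",im[:,:,::-1])
    print(cam,cal["position"],cal["orientation"])
    for n,z in [("stud_tip",.117),("stud_base",.097),("turnbutton_pivot",.107),("turnbutton_end",.107),("cap_grip",.035),("cap",0),("salt_shaker",0),("honey_jar",0),("spice_jar_2",0),("tomato",0)]:
        for o in landmark_of(n,cam)[:4]: print(n,round(o["conf"],2),np.round(o["xy"],1),atz(cal,[o["xy"]],z)[0])
E
```

```text
{'time_s': 0.0, 'joints': array([-1.2846,  0.4916,  1.5595,  0.    ,  1.0916, -0.1056]), 'joint_vel': array([-0.0004, -0.0001,  0.0004, -0.0004, -0.0005,  0.0007]), 'joint_torque': array([  0.0036, -61.2637, -25.8173,   0.0693,   0.0484,  -0.0001]), 'eef_pos': array([ 0.2386, -0.5774,  0.214 ]), 'tcp_rot': array([ 0.9809,  0.1947, -0.    , -0.0006]), 'ft_force': array([-0.6055, -1.2061, -0.2422]), 'torque': array([-0.0816, -0.0005,  0.0259]), 'grip_force': 0.0, 'finger_gap': 0.09531891284125837}
top [0.3386 0.1467 1.5422] [-0.6994  0.71   -0.0745  0.0356]
stud_base 0.57 [297.5 272.5] [0.5041 0.1098 0.097 ]
stud_base 0.34 [456.  300.4] [ 0.4222 -0.3174  0.097 ]
turnbutton_pivot 0.75 [362.9 265.4] [ 0.5197 -0.0649  0.107 ]
turnbutton_end 0.69 [356.9 280. ] [ 0.4808 -0.0475  0.107 ]
cap_grip 0.71 [163.5 309. ] [0.4151 0.4765 0.035 ]
cap_grip 0.64 [224.9 287.5] [0.4721 0.3089 0.035 ]
cap_grip 0.58 [247.  307.8] [0.4155 0.2482 0.035 ]
cap_grip 0.51 [190.8 293. ] [0.4581 0.4024 0.035 ]
cap 0.76 [223.6 287.4] [0.4755 0.3163 0.    ]
cap 0.72 [247.7 312. ] [0.4055 0.2487 0.    ]
cap 0.49 [194
[... 525 characters left out ...]
 0.7691] [-0.596   0.6349 -0.3543  0.3408]
stud_tip 0.84 [299.9 239.3] [0.5095 0.1024 0.117 ]
stud_base 0.82 [297.9 245.6] [0.512  0.1081 0.097 ]
cap_grip 0.8 [151.2 295.2] [0.4126 0.4652 0.035 ]
cap_grip 0.73 [180.1 283. ] [0.4577 0.4041 0.035 ]
cap_grip 0.64 [240.2 291.6] [0.4124 0.2513 0.035 ]
cap_grip 0.6 [216.5 279.4] [0.4667 0.315  0.035 ]
cap 0.89 [147.8 306.2] [0.4149 0.4807 0.    ]
cap 0.79 [182.9 296.1] [0.4497 0.4012 0.    ]
cap 0.66 [219.3 288.3] [0.476  0.3132 0.    ]
salt_shaker 0.97 [479.5 289.4] [ 0.4239 -0.3465  0.    ]
salt_shaker 0.52 [217.5 288.5] [0.4755 0.3177 0.    ]
honey_jar 0.62 [301.3 236.1] [0.7182 0.0981 0.    ]
tomato 0.66 [427.2 241.3] [ 0.6614 -0.2691  0.    ]
```

```bash
python3 - <<'E'
import cv2,numpy as np
a=cv2.imread("pics/top0.png")[180:360,120:500];b=cv2.imread("pics/side0.png")[190:340,120:520]
a=cv2.resize(a,(800,379));b=cv2.resize(b,(800,300))
cv2.imwrite("pics/a.png",a);cv2.imwrite("pics/b.png",b[:221])
cv2.imwrite("pics/c.png",np.vstack([a,b[:221]]))
E
```

```text
(no output)
```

View pics/c.png

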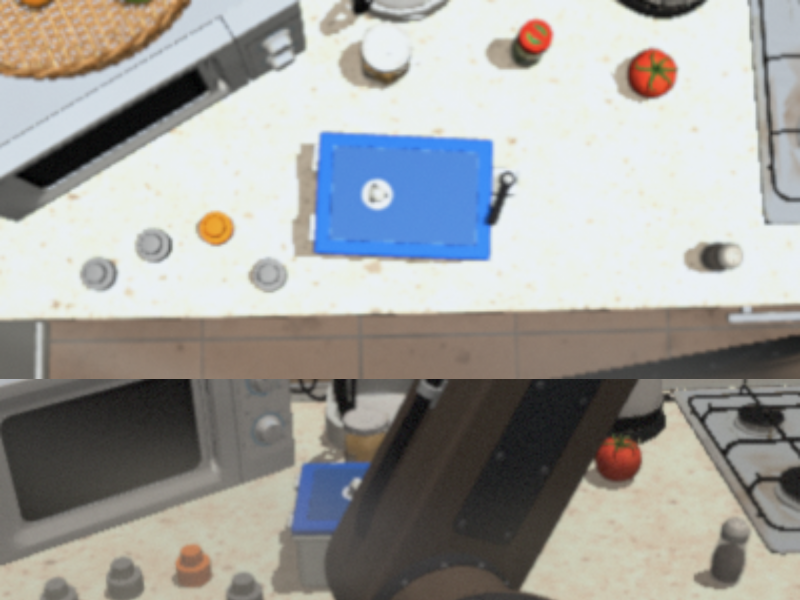

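The orange cap is at top px (223,287). The grey look-alikes are at (164,309), (191,294) and (247,309). Bystanders are the salt shaker at (455,302), honey jar at (303,208), spice shaker at (373,200) and tomato at (429,215). The description asks for the orange one, so I'll measure it and the box precisely.

```bash
python3 - <<'E'
from h import *
np.set_printoptions(precision=4,suppress=True)
im,d=grab_frame("top");cal=get_calibration("top")
hsv=cv2.cvtColor(im,cv2.COLOR_RGB2HSV)
H,S,V=[hsv[...,i].astype(int) for i in range(3)]
yy,xx=np.mgrid[:480,:640]
m=(H>100)&(H<125)&(S>120)&(V>60)&(xx>250)&(xx<380)&(yy>220)&(yy<320)
P=cloud(cal,d,m);print("lid z",np.median(P[:,2]))
r,c=np.nonzero(m);Q=atz(cal,np.c_[c,r],.097)
rect=cv2.minAreaRect(Q[:,:2].astype(np.float32));print(rect)
mo=(H>8)&(H<24)&(S>150)&(xx>200)&(xx<245)&(yy>265)&(yy<310)
P=cloud(cal,d,mo);print("cap",mo.sum(),P.mean(0),P[:,2].max(),np.median(P[P[:,2]>.036],0))
r,c=np.nonzero(mo);print("cap disc", cv2.minEnclosingCircle(atz(cal,np.c_[c,r],.026)[:,:2].astype(np.float32)))
mb=(V<70)&(xx>345)&(xx<375)&(yy>255)&(yy<292)
P=cloud(cal,d,mb);P=P[(P[:,2]>.09)];print("bar",len(P),P.mean(0))
r,c=np.nonzero(mb);Q=atz(cal,np.c_[c,r],.115);print(cv2.minAreaRect(Q[:,:2].astype(np.float32)),Q[Q[:,0].argmin()],Q[Q[:,0].argmax()])
crop=im[255:330,140:270];cv2.imwrite("pics/d.png",cv2.resize(crop[:,:,::-1],None,fx=5,fy=5,interpolation=2))
crop=im[240:305,270:380];cv2.imwrite("pics/e.png",cv2.resize(crop[:,:,::-1],None,fx=6,fy=6,interpolation=2))
E
```

```text
lid z 0.09693054903476184
((0.5029318928718567, 0.0715145692229271), (0.22200362384319305, 0.153161883354187), 86.71846008300781)
cap 176 [0.4713 0.3167 0.0329] 0.050028451436275656 [0.4728 0.3161 0.0431]
cap disc ((0.4713554084300995, 0.3174552023410797), 0.020801693201065063)
bar 51 [ 0.4897 -0.0446  0.1147]
((0.4909549057483673, -0.04495278000831604), (0.00756005709990859, 0.05326435714960098), 69.89399719238281) [ 0.4669 -0.0383  0.115 ] [ 0.5173 -0.0506  0.115 ]
```

View pics/d.png

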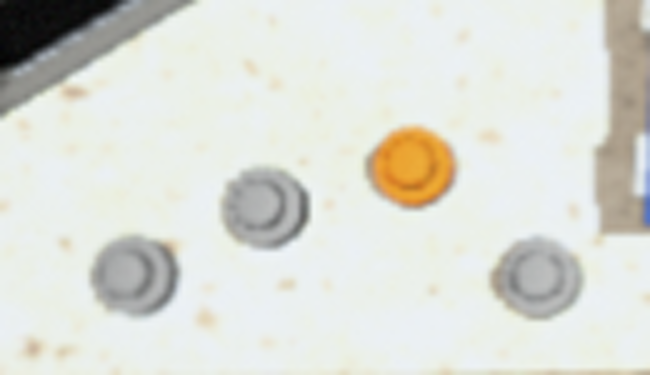

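View pics/e.png

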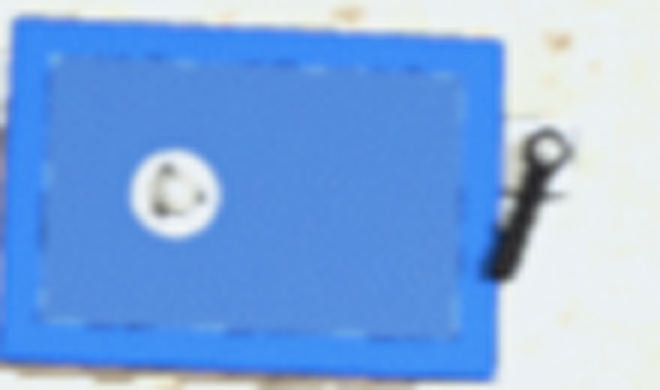

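The crop shows the orange cap at (412,165), between two grey look-alikes at (265,207) and (538,277). The box picture shows the stud at (175,193) and the bar running from (547,150) to (498,275). Next I move above the turnbutton start with the fingers closed.

carry_out --moves '[16, -14.36, 0, 0, 0, -64.3, 1, 16, -14.36, 0, 0, 0, -64.3, 1, 16, -14.36, 0, 0, 0, -64.3, 1, 16, -14.36, 0, 0, 0, -64.3, 1, 16, -14.36, 0, 0, 0, -64.3, 1, 16, -14.36, 0, 0, 0, -64.3, 1, 16, -14.36, 0, 0, 0, -64.3, 1, 16, -14.36, 0, 0, 0, -64.3, 1, 16, -14.36, 0, 0, 0, -64.3, 1, 16, -14.36, 0, 0, 0, -64.3, 1]' --force 20

```text
time_s: 1.98
eef_pos: [0.4195, -0.2002, 0.2149]
tcp_rot: [0.724, 0.69, 0.0, 0.0]
ft_force: [1.4, -1.0, -0.1]
finger_gap: 0.0341
grip_force: 0.0
```

carry_out --moves '[0, 0, 0, 0, 0, 0, 1]'

```text
time_s: 2.07
eef_pos: [0.4208, -0.1967, 0.2149]
tcp_rot: [0.725, 0.689, 0.0, -0.0]
ft_force: [-0.3, -0.6, 1.0]
finger_gap: 0.0275
grip_force: 0.0
```

```bash
cat >> h.py <<'E'
def units(target,yaw_y=None):
    s=read_state();Rm=R.from_quat(s["tcp_rot"]).as_matrix()
    dl=Rm.T@(np.array(target)-s["eef_pos"])/.025
    ang=np.degrees(np.arctan2(Rm[1,1],Rm[0,1]))
    return s["time_s"],s["eef_pos"].round(4),"ydir",round(ang,2),"zax",Rm[:,2].round(4),"units",dl.round(2)
E
python3 -c "
from h import *
print(units([.472,-.092,.106]))"
```

```text
(2.0667, array([ 0.4208, -0.1967,  0.2149]), 'ydir', np.float64(-2.93), 'zax', array([ 7.e-04,  7.e-04, -1.e+00]), 'units', array([4.28, 1.83, 4.36]))
```

carry_out --moves '[4.28, 1.83, 0, 0, 0, 0, 1, 4.28, 1.83, 0, 0, 0, 0, 1, 4.28, 1.83, 0, 0, 0, 0, 1, 4.28, 1.83, 0, 0, 0, 0, 1]'

```text
time_s: 2.4
eef_pos: [0.4724, -0.0941, 0.2148]
tcp_rot: [0.726, 0.688, 0.001, 0.0]
ft_force: [0.1, -0.5, 0.2]
finger_gap: 0.0019
grip_force: 0.0
```

```bash
python3 - <<'E'
from h import *
np.set_printoptions(precision=4,suppress=True)
cal=get_calibration("wrist");im,d=grab_frame("wrist");cv2.imwrite("pics/w1.png",im[:,:,::-1])
for n,z in [("stud_tip",.117),("stud_base",.097),("turnbutton_pivot",.107),("turnbutton_end",.107)]:
    for o in landmark_of(n,"wrist")[:2]: print(n,round(o["conf"],2),np.round(o["xy"],1),atz(cal,[o["xy"]],z)[0])
print(units([.472,-.092,.106]))
E
```

```text
turnbutton_pivot 0.98 [377.7 177.3] [ 0.5205 -0.0582  0.107 ]
turnbutton_end 0.56 [306.6 156.2] [ 0.4738 -0.0418  0.107 ]
(2.65, array([ 0.4704, -0.0987,  0.2146]), 'ydir', np.float64(-3.32), 'zax', array([-0.0001, -0.0002, -1.    ]), 'units', array([0.27, 0.05, 4.35]))
```

View pics/w1.png

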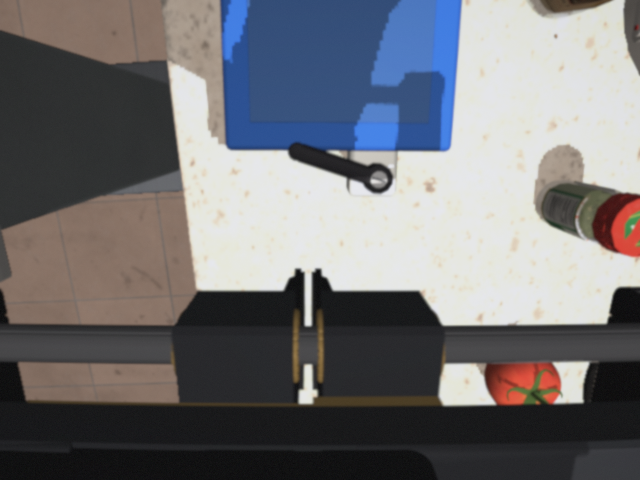

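The wrist view shows the pivot at (378,177) and the bar end at (297,150), consistent with the box fit. I descend and push.

carry_out --moves '[0, 0, 2, 0, 0, 0, 1, 0, 0, 3.5, 0, 0, 0, 1, 0, 0, 4.35, 0, 0, 0, 1, 0, 0, 4.35, 0, 0, 0, 1, 0.8, 0, 4.35, 0, 0, 0, 1, 1.54, -0.04, 4.35, 0, 0, 0, 1, 2.06, -0.05, 4.35, 0, 0, 0, 1, 2.6, 0.11, 4.35, 0, 0, 0, 1, 3.11, 0.48, 4.35, 0, 0, 0, 1, 3.37, 0.83, 4.35, 0, 0, 0, 1]'

```text
time_s: 3.48
eef_pos: [0.497, -0.0149, 0.1076]
tcp_rot: [0.727, 0.687, 0.0, 0.001]
ft_force: [-1.3, -2.2, -0.4]
finger_gap: 0.0004
grip_force: 0.7
```

carry_out --moves '[0.08, 0.2, 0, 0, 0, 0, 1, 0.16, 0.38, 0, 0, 0, 0, 1, 0.16, 0.42, 0, 0, 0, 0, 1, 0.16, 0.42, 0, 0, 0, 0, 1]'

```text
time_s: 3.82
eef_pos: [0.5073, -0.012, 0.1061]
tcp_rot: [0.727, 0.687, 0.0, 0.0]
ft_force: [-0.4, -0.9, 1.8]
finger_gap: 0.0001
grip_force: 0.5
```

```bash
python3 - <<'E'
from h import *
np.set_printoptions(precision=4,suppress=True)
s=read_state();p=s["eef_pos"]-[.5205,-.0585,.107]
print(s["eef_pos"],s["ft_force"],"boxrel",p[0]*.998-p[1]*.057,p[0]*.057+p[1]*.998)
im,d=grab_frame("top");cal=get_calibration("top")
cv2.imwrite("pics/t2.png",cv2.resize(im[230:310,270:390,::-1],None,fx=5,fy=5))
E
```

```text
[ 0.5073 -0.012   0.1061] [-0.3813 -0.9434  1.8453] boxrel -0.015826659931789028 0.04569552315402401
```

View pics/t2.png

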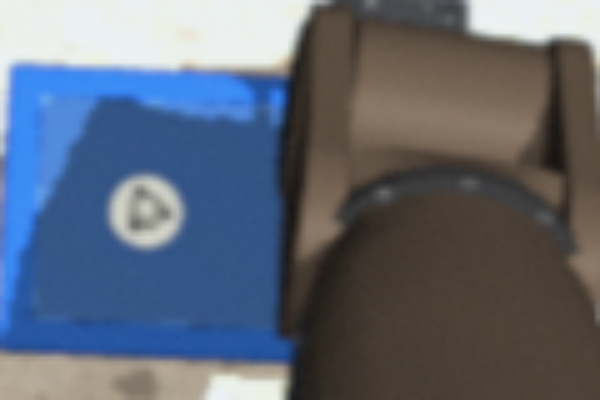

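carry_out --moves '[0, -0.6, 0, 0, 0, 0, 1, 0, -0.6, -1.5, 0, 0, 0, 1, -1.2, -0.6, -3, 0, 0, 0, 1, -2.6, -0.6, -4, 0, 0, 0, 1, -3.4, -0.6, -4, 0, 0, 0, 1, -3.4, -0.6, -4, 0, 0, 0, 1]'

```text
time_s: 4.37
eef_pos: [0.4875, -0.0993, 0.2079]
tcp_rot: [0.728, 0.686, 0.001, 0.002]
ft_force: [-0.3, -0.5, -0.8]
finger_gap: 0.0005
grip_force: 0.0
```

```bash
python3 - <<'E'
from h import *
np.set_printoptions(precision=4,suppress=True)
cal=get_calibration("wrist");im,d=grab_frame("wrist");cv2.imwrite("pics/w2.png",im[:300,:,::-1])
for n,z in [("stud_tip",.117),("stud_base",.097),("turnbutton_pivot",.107),("turnbutton_end",.107)]:
    for o in landmark_of(n,"wrist")[:2]: print(n,round(o["conf"],2),np.round(o["xy"],1),atz(cal,[o["xy"]],z)[0])
print(units([.472,-.092,.106]))
E
```

```text
turnbutton_pivot 0.7 [351.8 171.2] [ 0.5183 -0.0581  0.107 ]
turnbutton_end 0.63 [350.3  95.6] [ 0.519  -0.0111  0.107 ]
(4.6167, array([ 0.4868, -0.0948,  0.2052]), 'ydir', np.float64(-3.23), 'zax', array([-0.0013,  0.0004, -1.    ]), 'units', array([ 0.08, -0.59,  3.97]))
```

View pics/w2.png

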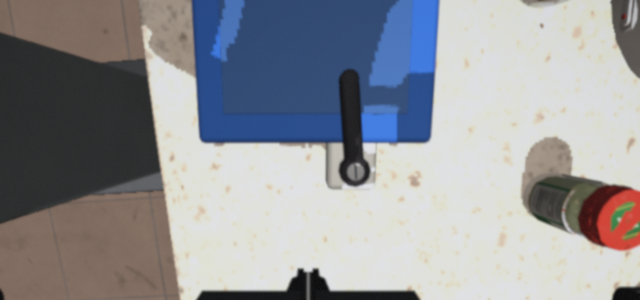

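The wrist view shows the bar from (355,171) to (348,72), lying across the lid at about 1.48 rad. I'll nudge it further for margin.

carry_out --moves '[1.5, 0, 1, 0, 0, 0, 1, 3, 0, 2, 0, 0, 0, 1, 3.4, 0, 3.5, 0, 0, 0, 1, 3.4, 0, 4, 0, 0, 0, 1, 3.4, 0, 4, 0, 0, 0, 1, 3.4, 0.4, 4, 0, 0, 0, 1, 3.4, 0.66, 4, 0, 0, 0, 1, 3.4, 0.72, 4, 0, 0, 0, 1, 3.4, 0.76, 4, 0, 0, 0, 1, 3.4, 0.76, 4, 0, 0, 0, 1]'

```text
time_s: 5.45
eef_pos: [0.5116, -0.0121, 0.1067]
tcp_rot: [0.727, 0.687, 0.0, 0.001]
ft_force: [-0.0, -0.1, 0.7]
finger_gap: 0.0003
grip_force: 0.1
```

carry_out --moves '[0, -0.4, 0, 0, 0, 0, 1, 0, -0.6, -1.5, 0, 0, 0, 1, 0, -0.4, -3, 0, 0, 0, 0, 1, 0, -4, 0, 0, 0, 0, 1.3, 0, -4, 0, 0, 0, 0, 1.3, 0, -4, 0, 0, 0, 0, 1.3, 0, -4, 0, 0, 0, 0]'

```text
time_s: 6.03
eef_pos: [0.5116, 0.0209, 0.2052]
tcp_rot: [0.727, 0.687, -0.0, -0.0]
ft_force: [-0.5, -0.2, 0.2]
finger_gap: 0.0282
grip_force: 0.0
```

```bash
cat >look.py <<'E'
from h import *
import sys
np.set_printoptions(precision=4,suppress=True)
def look(fn,names):
    cal=get_calibration("wrist");im,d=grab_frame("wrist");cv2.imwrite(fn,im[:,:,::-1])
    for n,z in names:
        for o in landmark_of(n,"wrist")[:3]: print(n,round(o["conf"],2),np.round(o["xy"],1),atz(cal,[o["xy"]],z)[0])
    return cal,im,d
E
python3 - <<'E'
from look import *
cal,im,d=look("pics/w3.png",[("stud_tip",.117),("stud_base",.097),("turnbutton_end",.107)])
# white stud top pts by depth
r,c=np.nonzero((d>0)); P=atd(cal,np.c_[c,r],d[r,c])
k=(P[:,2]>.105)&(P[:,2]<.122)&(P[:,1]>.07)&(P[:,1]<.15)&(abs(P[:,0]-.505)<.04)
print("stud pts",k.sum(),P[k].mean(0) if k.any() else 0, np.median(P[k],0) if k.any() else 0)
k=k&(P[:,2]>.1145);print(k.sum(),P[k].mean(0))
print(units([.4715,.317,.1]))
E
```

```text
stud_base 0.77 [292.2 101. ] [0.5057 0.1085 0.097 ]
turnbutton_end 0.94 [327.6 281.1] [ 0.5227 -0.0115  0.107 ]
turnbutton_end 0.4 [292.9 102.6] [0.5065 0.1069 0.107 ]
stud pts 933 [0.5044 0.1069 0.1124] [0.5043 0.1072 0.1122]
283 [0.5043 0.1071 0.1163]
(6.2333, array([0.5121, 0.0202, 0.2048]), 'ydir', np.float64(-3.29), 'zax', array([-0.002,  0.   , -1.   ]), 'units', array([11.76, -2.29,  4.2 ]))
```

View pics/w3.png

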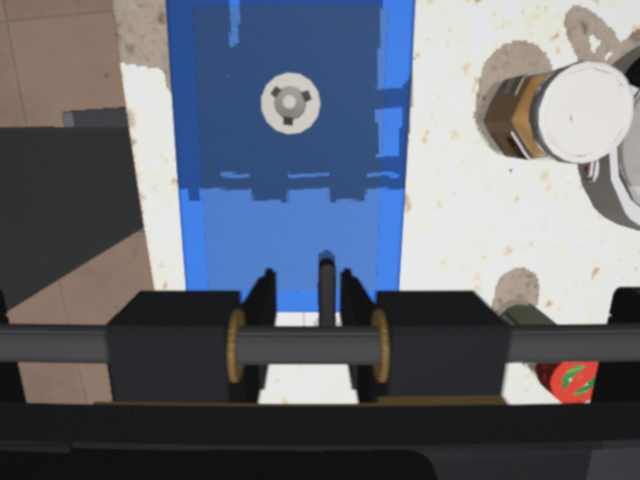

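The wrist view shows the bar vertical at (327,281) and the stud at (290,102), which puts the stud at (0.5045, 0.107). Now the cap.

carry_out --moves '[8.7, -2.1, 0, 0, 0, 0, -0.3, 8.7, -2.1, 0, 0, 0, 0, -0.3, 8.7, -2.1, 0, 0, 0, 0, -0.3, 8.7, -2.1, 0, 0, 0, 0, -0.3, 8.7, -2.1, 0, 0, 0, 0, -0.3, 8.7, -2.1, 0, 0, 0, 0, -0.3, 8.7, -2.1, 0, 0, 0, 0, -0.3, 8.7, -2.1, 0, 0, 0, 0, -0.3, 8.7, -2.1, 0, 0, 0, 0, -0.3]'

```text
time_s: 6.98
eef_pos: [0.4728, 0.2399, 0.2053]
tcp_rot: [0.727, 0.687, -0.001, -0.0]
ft_force: [0.6, 0.2, -0.1]
finger_gap: 0.0618
grip_force: 0.0
```

```bash
python3 - <<'E'
from look import *
cal,im,d=look("pics/w4.png",[("cap_grip",.035),("cap",0)])
hsv=cv2.cvtColor(im,cv2.COLOR_RGB2HSV);m=(hsv[...,0]>5)&(hsv[...,0]<24)&(hsv[...,1]>170)&(np.arange(480)[:,None]<300)
P=cloud(cal,d,m);P=P[abs(P[:,2]-.02)<.035];print(len(P))
g=P[P[:,2]>.04];print("grip",len(g),g.mean(0),(g.min(0)+g.max(0))/2,g.max(0)-g.min(0))
g=P[(P[:,2]>.022)&(P[:,2]<.03)];print("skirt",len(g),(g.min(0)+g.max(0))/2,g.max(0)-g.min(0))
print(units([.4715,.317,.028]), units([.4715,.317,.028])[0])
E
```

```text
cap_grip 0.91 [302.6 118.6] [0.4722 0.3175 0.035 ]
cap_grip 0.91 [234.  204.7] [0.4111 0.2517 0.035 ]
cap_grip 0.78 [267.   10.4] [0.4503 0.398  0.035 ]
cap 0.87 [302.1 120.6] [0.4713 0.3165 0.    ]
cap 0.68 [272.   20.5] [0.4511 0.399  0.    ]
cap 0.59 [239.7 203.2] [0.4097 0.2468 0.    ]
2005
grip 920 [0.4715 0.3187 0.0437] [0.4711 0.3185 0.0432] [0.0265 0.0272 0.0063]
skirt 1083 [0.4719 0.3184 0.0262] [0.0402 0.0403 0.0049]
(7.1333, array([0.4731, 0.2397, 0.2057]), 'ydir', np.float64(-3.35), 'zax', array([-0.0002, -0.0003, -1.    ]), 'units', array([ 3.09, -0.24,  7.11])) 7.1333
```

View pics/w4.png

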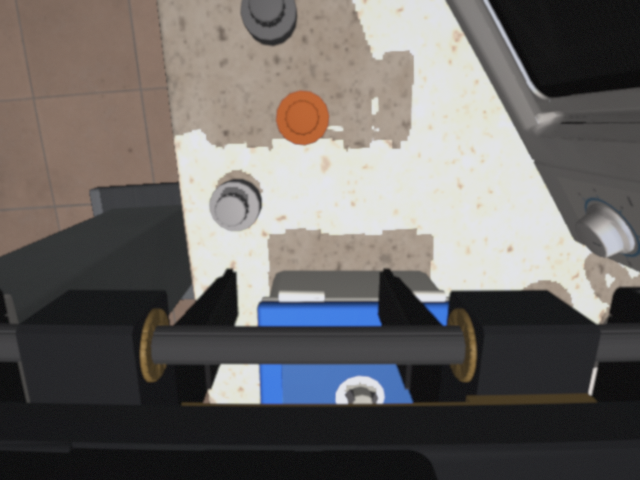

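The orange cap is at (302,118), with greys at (235,205) and (268,12). I move above it and descend.

carry_out --moves '[1.6, -0.12, 1, 0, 0, 0, -0.3, 3.13, -0.24, 2.5, 0, 0, 0, -0.3, 3.13, -0.24, 4, 0, 0, 0, -0.3, 3.13, -0.24, 5, 0, 0, 0, -0.3, 3.13, -0.24, 6, 0, 0, 0, -0.3, 3.13, -0.24, 6.6, 0, 0, 0, -0.3, 3.13, -0.24, 7, 0, 0, 0, -0.3, 3.13, -0.24, 7.12, 0, 0, 0, -0.3, 3.13, -0.24, 7.12, 0, 0, 0, -0.3]'

```text
time_s: 7.88
eef_pos: [0.4715, 0.3188, 0.0277]
tcp_rot: [0.727, 0.686, -0.0, -0.0]
ft_force: [-0.4, -0.0, 0.8]
finger_gap: 0.0619
grip_force: 0.0
```

```bash
python3 -c "
from h import *
print(units([.4714,.318,.0275]),read_state()['ft_force'])"
```

```text
(7.8833, array([0.4715, 0.3188, 0.0277]), 'ydir', np.float64(-3.3), 'zax', array([-3.e-04, -3.e-04, -1.e+00]), 'units', array([-0.03, -0.  ,  0.01])) [-0.4107276  -0.0263907   0.79356224]
```

carry_out --moves '[0, 0, 0, 0, 0, 0, 1, 0, 0, 0, 0, 0, 0, 1, 0, 0, 0, 0, 0, 0, 1, 0, 0, 0, 0, 0, 0, 1, 0, 0, 0, 0, 0, 0, 1, 0, 0, 0, 0, 0, 0, 1, 0, 0, 0, 0, 0, 0, 1, 0, 0, 0, 0, 0, 0, 1]' --force 40

```text
time_s: 8.55
eef_pos: [0.4713, 0.3194, 0.0281]
tcp_rot: [0.727, 0.687, 0.0, 0.0]
ft_force: [-0.4, -0.5, 4.2]
finger_gap: 0.025
grip_force: 40.0
```

carry_out --moves '[0, 0, -1, 0, 0, 0, 1, 0, 0, -2.5, 0, 0, 0, 1, 0, 0, -4, 0, 0, 0, 1, 0, 0, -5.5, 0, 0, 0, 1, 0, 0, -6.4, 0, 0, 0, 1, 0, 0, -6.4, 0, 0, 0, 1, 0, 0, -6.4, 0, 0, 0, 1]'

```text
time_s: 9.13
eef_pos: [0.4713, 0.3195, 0.1887]
tcp_rot: [0.727, 0.687, 0.001, 0.0]
ft_force: [0.2, -0.1, -1.3]
finger_gap: 0.0248
grip_force: 40.0
```

```bash
python3 - <<'E'
from look import *
print(read_state()["finger_gap"],read_state()["grip_force"],read_state()["ft_force"],units([.5045,.107,.16]))
im,d=grab_frame("wrist");cv2.imwrite("pics/w5.png",im[150:,:,::-1])
hsv=cv2.cvtColor(im,cv2.COLOR_RGB2HSV);m=(hsv[...,0]>5)&(hsv[...,0]<24)&(hsv[...,1]>170)
r,c=np.nonzero(m);print(m.sum(),c.mean() if len(c) else 0,r.mean() if len(r) else 0)
E
```

```text
0.024831673909926508 39.99986529350281 [ 0.2155 -0.1302 -1.2844] (9.1333, array([0.4713, 0.3195, 0.1887]), 'ydir', np.float64(-3.25), 'zax', array([ 0.0019,  0.0009, -1.    ]), 'units', array([-8.41,  1.81,  1.14]))
5552 307.64193083573485 281.1069884726225
```

View pics/w5.png

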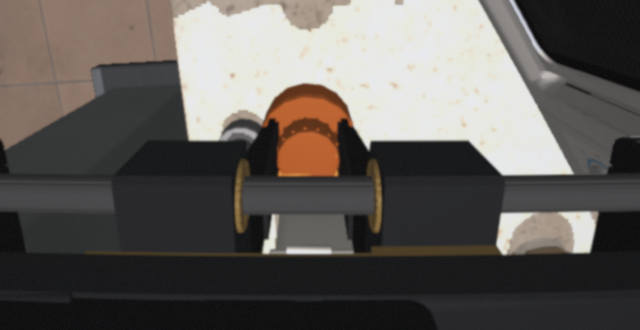

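```bash
python3 - <<'E'
from look import *
s=read_state();cal=get_calibration("wrist");im,d=grab_frame("wrist")
hsv=cv2.cvtColor(im,cv2.COLOR_RGB2HSV);m=(hsv[...,0]>5)&(hsv[...,0]<24)&(hsv[...,1]>150)
P=cloud(cal,d,m);T=(P-s["eef_pos"])@R.from_quat(s["tcp_rot"]).as_matrix()*1000
T=T[np.linalg.norm(T,axis=1)<60]
g=T[(T[:,2]<-12)];print("gripfar/top",len(g),np.median(g,0),g.min(0),g.max(0),np.percentile(g,[2,98],axis=0))
g=T[(T[:,2]>-4)&(T[:,2]<4)];print("shoulder",len(g),np.percentile(g,[0,2,50,98,100],axis=0))
x,y=g[:,0],g[:,1]
# outer skirt edge fit radius 22
g2=g[(np.hypot(x,y)>19)]
from scipy.optimize import least_squares
b=np.array([g[np.argmax(g[:,0]*np.cos(a)+g[:,1]*np.sin(a)),:2] for a in np.linspace(-.7,.7,15)])
f=least_squares(lambda c:np.hypot(b[:,0]-c[0],b[:,1]-c[1])-22,[0,0]);print("centre in tool mm",f.x,np.abs(f.fun).max())
k=T[(T[:,2]>6)];print("lower",len(k),np.percentile(k,[2,50,98],axis=0))
E
```

```text
gripfar/top 2598 [  1.8791  -0.8822 -15.7088] [ -8.3608 -13.3264 -21.8066] [ 13.0208  11.9687 -12.0327] [[ -7.1325 -12.567  -17.037 ]
 [ 11.5723  11.2181 -12.6739]]
shoulder 1897 [[-16.7924 -20.4521  -3.973 ]
 [  4.4397 -17.164   -3.4842]
 [ 13.1069  -0.927    2.1444]
 [ 20.0905  15.5155   3.5742]
 [ 20.8117  18.5081   3.9692]]
centre in tool mm [-0.9266 -0.6826] 0.22930210210836321
lower 694 [[ 12.0339 -16.7599   6.5344]
 [ 19.2155  -0.4984  12.672 ]
 [ 20.9135  16.335   22.1357]]
```

carry_out --moves '[-1.4, 0.3, 0, 0, 0, 0, 1, -2.8, 0.6, 0, 0, 0, 0, 1, -4.2, 0.9, 0, 0, 0, 0, 1, -5.6, 1.2, 0, 0, 0, 0, 1, -7, 1.5, 0, 0, 0, 0, 1, -8, 1.7, 0, 0, 0, 0, 1, -8.39, 1.81, 0, 0, 0, 0, 1, -8.39, 1.81, 0, 0, 0, 0, 1, -8.39, 1.81, 0, 0, 0, 0, 1, -8.39, 1.81, 0, 0, 0, 0, 1]'

```text
time_s: 10.07
eef_pos: [0.5041, 0.1084, 0.1873]
tcp_rot: [0.727, 0.687, -0.0, -0.0]
ft_force: [0.4, 0.0, -0.2]
finger_gap: 0.0251
grip_force: 40.0
```

```bash
python3 - <<'E'
from look import *
print(read_state()["finger_gap"],read_state()["ft_force"],units([.5047,.1075,.145]),units([.5047,.1075,.137]))
E
```

```text
0.02511790262846914 [ 0.4283  0.0189 -0.2001] (10.0667, array([0.5041, 0.1084, 0.1873]), 'ydir', np.float64(-3.21), 'zax', array([-0.001,  0.   , -1.   ]), 'units', array([-0.04,  0.03,  1.69])) (10.0667, array([0.5041, 0.1084, 0.1873]), 'ydir', np.float64(-3.21), 'zax', array([-0.001,  0.   , -1.   ]), 'units', array([-0.04,  0.03,  2.01]))
```

carry_out --moves '[-0.04, 0.03, 0.6, 0, 0, 0, 1, -0.04, 0.03, 1.1, 0, 0, 0, 1, -0.04, 0.03, 1.5, 0, 0, 0, 1, -0.04, 0.03, 1.8, 0, 0, 0, 1, -0.04, 0.03, 2, 0, 0, 0, 1, -0.04, 0.03, 2, 0, 0, 0, 1]' --force 50

```text
time_s: 10.57
eef_pos: [0.5047, 0.1068, 0.1369]
tcp_rot: [0.727, 0.687, -0.001, -0.0]
ft_force: [-0.3, -0.1, -0.4]
finger_gap: 0.0249
grip_force: 50.0
```

carry_out --moves '[0, 0, 0.1, 0, 0, 0, 1, 0, 0, 0.2, 0, 0, 0, 1, 0, 0, 0.3, 0, 0, 0, 1, 0, 0, 0.4, 0, 0, 0, 1, 0, 0, 0.45, 0, 0, 0, 1, 0, 0, 0.5, 0, 0, 0, 1, 0, 0, 0.5, 0, 0, 0, 1]'

```text
time_s: 11.15
eef_pos: [0.5051, 0.1063, 0.1252]
tcp_rot: [0.727, 0.687, -0.0, -0.0]
ft_force: [-0.7, 0.8, -2.4]
finger_gap: 0.0251
grip_force: 50.0
```

carry_out --moves '[0, 0, 0.05, 0, 0, 0, 1, 0, 0, 0.1, 0, 0, 0, 1, 0, 0, 0.1, 0, 0, 0, 1, 0, 0, 0.1, 0, 0, 0, 1]'

```text
time_s: 11.48
eef_pos: [0.5051, 0.1065, 0.125]
tcp_rot: [0.727, 0.687, 0.001, 0.0]
ft_force: [-7.9, 1.9, 27.0]
finger_gap: 0.0251
grip_force: 50.0
```

```bash
python3 - <<'E'
from look import *
s=read_state();print(s["ft_force"],s["eef_pos"],s["grip_force"])
cal=get_calibration("wrist");im,d=grab_frame("wrist");cv2.imwrite("pics/w6.png",im[:,:,::-1])
hsv=cv2.cvtColor(im,cv2.COLOR_RGB2HSV);m=(hsv[...,0]>5)&(hsv[...,0]<24)&(hsv[...,1]>150)
P=cloud(cal,d,m);P=P[np.linalg.norm(P-s["eef_pos"],axis=1)<.06]
h=P[:,2]-.097;print("shoulder z",np.median(h[(h>.02)&(h<.032)]),"top",np.percentile(h,95),"low",np.percentile(h,[0,1,3]))
m2=(hsv[...,0]>100)&(hsv[...,0]<125)&(hsv[...,1]>120);Q=cloud(cal,d,m2);print("lid z",np.median(Q[:,2]))
s=read_state();print(s["ft_force"],s["eef_pos"])
E
```

```text
[-7.8962  1.8831 27.0228] [0.5051 0.1065 0.125 ] 50.02155303955078
shoulder z 0.025856744928298245 top 0.04459700436218624 low [0.0023 0.0064 0.0096]
lid z 0.0975527133888158
[-9.4597  1.8761 27.312 ] [0.5051 0.1065 0.125 ]
```

View pics/w6.png

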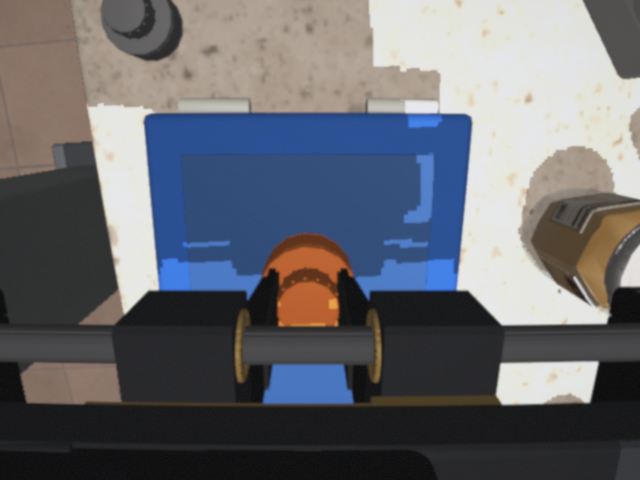

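The cap at (308,280) sits on the lid. Its shoulder is 26 mm above the lid, so it is flush, and the arm is pressing steadily at 27 N. Handing in.

```bash
python3 -c "
from workcell import *
print(close_job())"
```

```text
the job is handed in; nothing more can be done
None
```

The job is handed in; the judge returned no verdict. By my measurements the turnbutton is at about 1.57 rad, the orange cap is fully home on the stud, and the fingers are still pressing it down with about 27 N.

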